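# Check the trolley's hand brake lever

### The job

Check the hand brake of the lift trolley parked at the bench: with the backs of the fingers, press its brake lever (the long slim blade with a ball end) in towards the push bar until it comes up solid against its stop, short of the bar, and keep it pressed there so that the gap can be measured; the program finishes while still holding it in. Press only on the lever's outer face and do not force it past its stop. Do not grip anything, and leave the push bar, the short broad release lever and the things standing on the bench alone.

Things in the scene. Friction and masses are not known exactly. Their poses are not given: they have to be found in the camera images.
- trolley: Lift trolley, fixed. Origin: centre of its round steel push bar, 170 mm above the bench: a level tube along trolley y, 580 mm wide, 28 mm thick (33 mm at the rubber grips). Trolley x is level, away from the robot side; z up. At both ends (y = +-290 mm) the tube bends to +x, runs 125 mm level, then goes down. Nothing on it is higher than 25 mm above the bar's centre line.
- brake_face (a point): Point to press: on the flat outer face (away from the bar) of the brake lever's aluminium blade; moves with the lever. x: that face's outward normal; y: along the blade to its free end; z: up. Blade 12 mm thick (x), 18 mm high (z, +-9), reaching 67 mm back and 29 mm on along y, then a 19 mm ball. Lever out: 72 mm from the bar's centre line, 44 mm of air between blade and grip.
- brake_pin (a point): Vertical hinge pin of the brake lever, at bar height, on a dark steel clamp on the +y half of the bar, 40 mm out from the bar's centre line (where along the bar varies). Lever out, the point to press is 32 mm from it along x and 95 mm along y. Beyond the blade (+x) is 150 mm of free air; the handle's end tube is at least 85 mm further along y than the point to press. Below is the bench top or air.
- brake_lever (a joint): Brake lever angle, rad: 0 fully out (sprung there), 0.22 in against its solid stop; the blade then still stands about 18 mm off the grip. Pressed at the point to press it takes about 3 N to start it and 9 N at the stop (up to 15 N with the finger rubbing along the blade), and moves 21 mm; beyond that it is solid. Over 50 N overloads its rod.
- release_face (a point): Middle of the outer face of the platform release lever on the other half of the bar (-y side of the trolley): a short broad steel paddle, 50 mm long, 36 mm high, 6 mm thick, sprung out. To be left alone.
- release_lever (a joint): Angle of the release lever, rad: 0 out, 0.25 pressed in. Must stay out.
- amber_bottle: Loose amber glass bottle standing on the bench, 68 mm diameter, 134 mm high; origin at the centre of its underside. To be left alone.
- beaker: Loose glass beaker standing on the bench, 68 mm diameter, 85 mm high; origin at the centre of its underside. To be left alone.
- vial_rack: Loose white vial rack with small capped vials, 75 by 135 mm, 45 mm high; origin at the centre of its underside. To be left alone.

How it is judged:
By the outcome, as a careful person would: the job done as asked, in the order asked, and still so for the second after the job is handed in, while the arm keeps its last pose, push and grip.
It also fails if it takes over 35 s, if anything falls off the work surface, if the arm or the gripper's body presses on something with over 40 N, if the wrist force passes 120 N, or if a joint passes its speed limit or range.

### The arm

A 6-joint arm with a two-finger parallel gripper is mounted at the origin on the work surface. World frame = base frame: x ahead of the robot, y to its left, z up, the work surface at z = 0. Lengths are in mm, angles in rad, forces in N, time in s.
With the tool pointing down it reaches from about 300 to 875 mm from the base axis. Payload 4.2 kg.
Tool frame: the origin (TCP) lies between the finger pads; the fingertips stand ctrl.tcp_to_tips ahead of it and the grasp point (between the pads) lies 6 mm ahead of it (ctrl.tcp_to_tips is the distance from the TCP to the fingertips, in mm); z points along the fingers, y is the direction in which the jaws open and shut (so a half turn about z gives the same grasp; the last joint's range is limited). The gripper opens to 85 mm and grips with 20 to 120 N. Pads are 22 mm wide; open, the fingers measure 114 mm over their backs; the gripper's body (76 mm by 85 mm) begins 54 mm behind the grasp point. The pads swing forward as they close: fully open they stand 13 mm farther back than shut.
Start: joints at [1.297, 0.32, 1.565, -0, 1.257, -0.02], TCP at [144.374, 556.592, 256.338] pointing down, gripper open.
Joint ranges: [-3.11, 3.11], [-0.84, 2.01], [0.21, 2.61], [-1.34, 4.49], [0.05, 2.63], [-2.56, 2.56]. Speed limits (rad/s): [2.57, 2.57, 3.14, 3.14, 3.14, 3.14].

### API

Orientations are given as a unit quaternion [w, x, y, z].
In Python, from station import ctrl gives the robot as it stands.
- The arm moves only by the tool move_arm, never from a script. Its argument "moves" is a list of rows, each an object with "gripper": the opening, from 0 (shut) to 1 (fully open); "offset": the shift along the tool's x, y, z as a fraction of full scale, a list of three; "turn": the turn, a rotation vector about the tool's x, y, z as a fraction of full scale, a list of three. A call has 1 to 12 rows; each row shifts and turns the commanded pose from where the row before left it, along the tool's axes as they then stand; what a row does not reach is not made up. Full scale, the value 1, is 200 mm for a shift and 5 degrees for a turn. A row lasts 1/12 s, in which the tool goes at most 41.7 mm and 7.16 degrees, less where a joint would pass 70% of its speed; a pose out of reach is approached as far as the arm can. A call with a number of a shift or a turn outside -1 to 1 is refused whole. A call with a gripper value outside its range is refused whole. The fingers move at their own pace and stop on an object; "grip_force" is the grip in N (left out, the last holds). Time passes only in rows, so rows that do not move let the fingers close. It gives the time, the measured TCP pose, the force and the opening at its end, in the units of the state.
- ctrl.get_state(): the state, without advancing time (a new reading comes with each control period).
- ctrl.get_image(name): name is "side" or "top" or "wrist"; returns a dict with "image" (400x640x3 uint8, blue, green, red), "fx", "fy", "cx", "cy" (pixels), "k1" (the pictures are not rectified: a ray, as slopes to the right and down, at radius r is drawn at 1 + k1 r^2 times it, then the intrinsics apply), "R" (3x3) and "t" (3): a world point X has camera coordinates R X + t; the wrist camera has in their place "tool_from_camera" (4x4, takes a point from camera to tool coordinates, whose origin is the TCP and whose axes are the flange's). Camera axes: x right, y down, z forward; pixel columns grow to the right and rows downward; lengths in mm; the calibration is good to about 2 mm. A picture is of the moment at which its call begins: read the wrist's pose just before it. There is no depth.
- ctrl.hand_in(): hands the job in, once; it reports no verdict.
The state is a dict: "t": time; "joints": joint angles; "qd": joint speeds; "joint_torque": joint torques, N m; "eef_pos": TCP position; "tool_rot": TCP orientation; "force": force on the tool from outside, world axes, zero at the start; "torque": the same for the moment, N m; "gripper_width": finger opening in mm.
Only numpy, scipy, OpenCV 4.12 (cv2) and the standard library are available. Lean on these libraries where they do the work, as an engineer would, in place of code of your own. Each camera call takes 0.05 s, during which the arm holds its last target.

## Working session

There is one attempt and no reset: what is moved stays moved. The work goes in short steps, Python scripts to look and compute and a tool call to move; the robot and the scene stay as the last step left them, time stands still between calls to the robot, and variables do not carry over. Pictures are saved under pics/ and viewed, and the job is handed in when it is done.

Besides the shell and the picture viewer there is one more tool, called after "Call:" as name(argument=value, ...), one argument or row to a line, values as JSON. move_arm: Moves the arm, as the interface text tells. Its arguments: {"type":"object","properties":{"moves":{"type":"array","items":{"type":"object","properties":{"gripper":{"type":"number"},"offset":{"type":"array","items":{"type":"number","minimum":-1,"maximum":1}},"turn":{"type":"array","items":{"type":"number","minimum":-1,"maximum":1}}}}},"grip_force":{"type":"number"}},"required":["moves"]}

```bash
mkdir -p pics; ls; python3 - <<'E'
from station import ctrl
import cv2
s=ctrl.get_state();print(s);print(ctrl.tcp_to_tips)
for n in("side","top","wrist"):
    d=ctrl.get_image(n);cv2.imwrite(f"pics/{n}0.png",d.pop("image"));print(n,d)
E
```

```text
pics
{'t': 0.0, 'joints': array([ 1.29700678e+00,  3.20288708e-01,  1.56568543e+00, -6.91084981e-05,
        1.25739913e+00, -2.00203523e-02]), 'qd': array([ 0.00044541, -0.00029842, -0.00015869,  0.00045958, -0.00066726,
        0.00136478]), 'joint_torque': array([ 1.81966493e-04, -4.15533972e+01, -2.34164733e+01, -8.90714796e-05,
        8.25061288e-03, -3.49640402e-06]), 'eef_pos': array([144.26713588, 556.15571207, 255.48156943]), 'tool_rot': array([-9.78130771e-05,  1.26533756e-01,  9.91961902e-01, -8.85529034e-04]), 'force': array([-0.08222663,  0.23766435, -1.31656432]), 'torque': array([ 0.02181564,  0.0202237 , -0.00139047]), 'gripper_width': 85.39273332856601}
25.0
side {'fx': 467.2862666795795, 'fy': 467.2862666795795, 'cx': 322.043245153503, 'cy': 200.6939415549567, 'k1': 0.039858059300853864, 'R': array([[-0.99771442, -0.06642234, -0.01240972],
       [-0.02613784,  0.54872485, -0.83559431],
       [ 0.06231165, -0.83336013, -0.54920684]]), 't': array([518.58578346, 133.72217622, 981.14205456])}
top {'fx': 505.23510758274784, 'fy': 505.23510758274784, 'cx': 316.7728798729291, 'cy': 207.17145993431666, 'k1': -0.09612232228527853, 'R': array([[ 0.01563356, -0.99952809,  0.02644221],
       [-0.9897156 , -0.01923006, -0.14175062],
       [ 0.14219221, -0.0239542 , -0.98954918]]), 't': array([ -28.34655574,  508.14940385, 1126.31185031])}
wrist {'fx': 304.0656855652447, 'fy': 304.0656855652447, 'cx': 314.5682175925442, 'cy': 202.11687872293606, 'k1': -0.008335557517100857, 'tool_from_camera': array([[-9.19451611e-05, -9.61487263e-01, -2.74849475e-01,
         6.97427165e+01],
       [ 9.99999981e-01, -1.34942639e-04,  1.37531531e-04,
         1.22651371e+00],
       [-1.69323729e-04, -2.74849457e-01,  9.61487258e-01,
        -1.17712989e+02],
       [ 0.00000000e+00,  0.00000000e+00,  0.00000000e+00,
         1.00000000e+00]])}
```

View pics/side0.png

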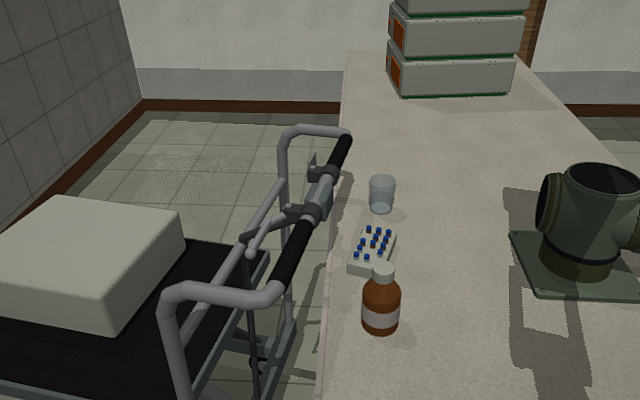

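View pics/top0.png

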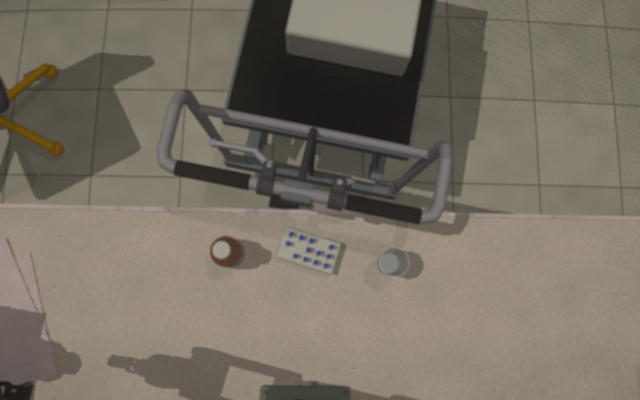

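View pics/wrist0.png

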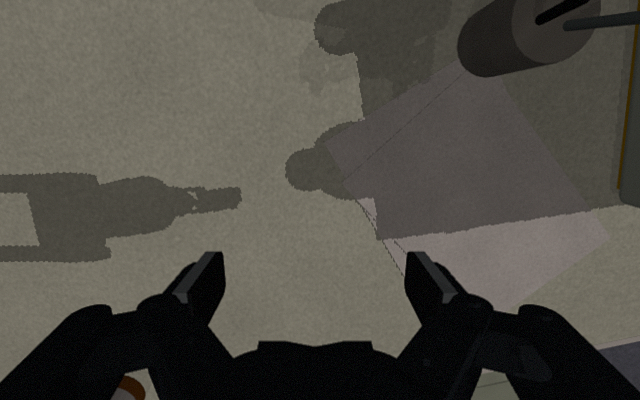

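```bash
python3 - <<'E'
import cv2
a=cv2.imread("pics/top0.png")[120:220,150:310];cv2.imwrite("pics/tz.png",cv2.resize(a,None,fx=5,fy=5,interpolation=cv2.INTER_CUBIC))
a=cv2.imread("pics/side0.png")[120:320,150:360];cv2.imwrite("pics/sz.png",cv2.resize(a,None,fx=3,fy=3,interpolation=cv2.INTER_CUBIC))
E
```

```text
(no output)
```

View pics/tz.png

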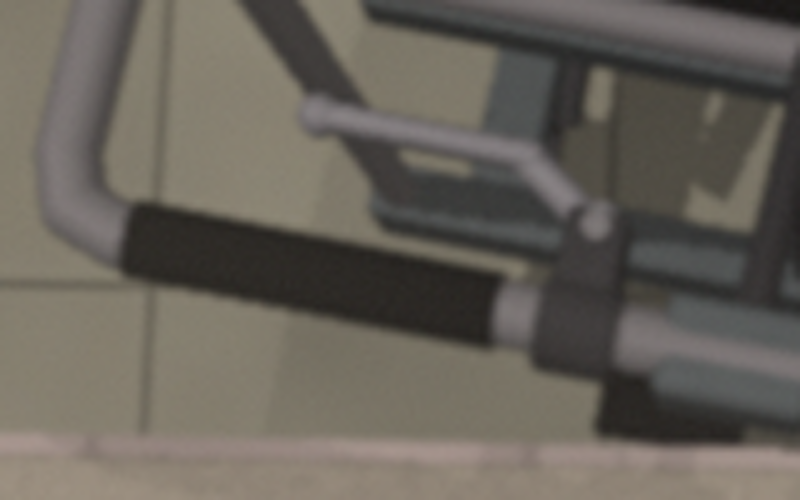

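View pics/sz.png

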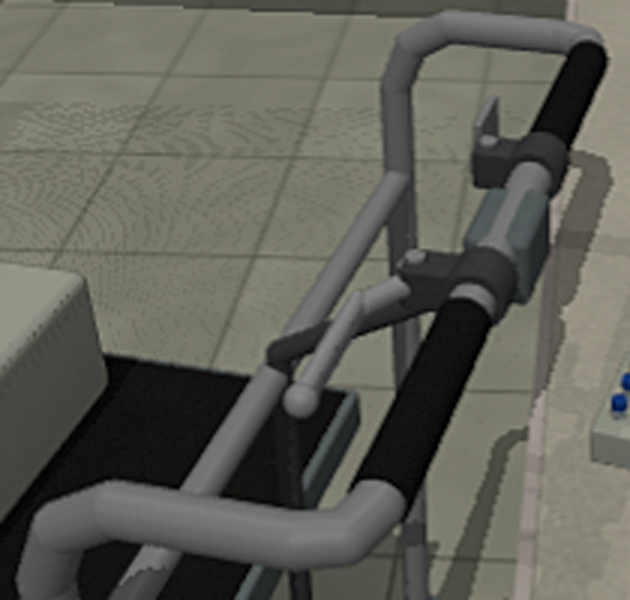

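```bash
cat > h.py <<'E'
import numpy as np,cv2
from station import ctrl
def cams(n,d=None):
    d=d or ctrl.get_image(n); return d
def ray(d,u,v):
    K=np.array([[d["fx"],0,d["cx"]],[0,d["fy"],d["cy"]],[0,0,1]])
    p=cv2.undistortPoints(np.array([[[u,v]]],float),K,np.array([d["k1"],0,0,0.]))[0,0]
    r=np.array([p[0],p[1],1.])
    R=np.array(d["R"]);t=np.array(d["t"])
    w=R.T@r
    return -R.T@t,w/np.linalg.norm(w)
def plane(d,u,v,z):
    c,w=ray(d,u,v);return c+w*(z-c[2])/w[2]
def tri(a,b):
    (c1,w1),(c2,w2)=a,b
    s=np.linalg.lstsq(np.c_[w1,-w2],c2-c1,rcond=None)[0]
    p,q=c1+s[0]*w1,c2+s[1]*w2
    return (p+q)/2,np.linalg.norm(p-q)
E
python3 - <<'E'
from h import *
T=ctrl.get_image("top");S=ctrl.get_image("side")
t=lambda u,v:(150+u/5,120+v/5)
s=lambda u,v:(150+u/3,120+v/3)
np.set_printoptions(precision=1,suppress=True)
print("ball",tri(ray(T,*t(317,112)),ray(S,*s(300,400))))
print("knee",tri(ray(T,*t(525,150)),ray(S,*s(360,300))))
print("pin",tri(ray(T,*t(596,218)),ray(S,*s(414,257))))
for n,p,z in(("ball",t(317,112),170),("bladeballend",t(345,117),179),("knee",t(520,152),179),("pin",t(596,218),185),("gripL",t(127,238),170),("gripR",t(495,313),170),
 ("barend",(421,216),170),("barL",t(105,235),170),("tubeL",t(85,100),170),("gripLlow",t(122,272),170),("gripLup",t(135,203),170)):
    print(n,plane(T,*p,z))
for n,p in (("bottle",(224,250)),("bottleS",(0,0))):
    print(n,plane(T,*p,134))
print("rack",plane(T,310,251,45),"beak",plane(T,393,262,85))
E
```

```text
ball (array([621.2, 200.3, 169.8]), np.float64(0.6047014534168005))
knee (array([603.8, 112.8, 174.6]), np.float64(2.5149761642833117))
pin (array([574.2,  82. , 185.2]), np.float64(0.728035900170189))
ball [620.9 200.3 170. ]
bladeballend [616.5 186.9 179. ]
knee [603.1 114.5 179. ]
pin [574.6  82.  185. ]
gripL [566.1 276.3 170. ]
gripR [537.5 123.3 170. ]
barend [ 475.3 -230.1  170. ]
barL [567.2 285.5 170. ]
tubeL [624.4 297.5 170. ]
gripLlow [551.7 277.5 170. ]
gripLup [580.9 273.8 170. ]
bottle [400.9 174.5 134. ]
bottleS [971.7 734.9 134. ]
rack [407.1  -5.5  45. ] beak [ 383.7 -186.9   85. ]
```

Call:
move_arm(
  grip_force=20,
  moves=[
    {"gripper": 0,"offset": [0,0,-0.15],"turn": [0,0,0]},
    {"gripper": 0,"offset": [-0.178,-0.074,0],"turn": [0,0,0]},
    {"gripper": 0,"offset": [-0.178,-0.074,0],"turn": [0,0,0]},
    {"gripper": 0,"offset": [-0.178,-0.074,0],"turn": [0,0,0]},
    {"gripper": 0,"offset": [-0.178,-0.074,0],"turn": [0,0,0]},
    {"gripper": 0,"offset": [-0.178,-0.074,0],"turn": [0,0,0]},
    {"gripper": 0,"offset": [-0.178,-0.074,0],"turn": [0,0,0]},
    {"gripper": 0,"offset": [-0.178,-0.074,0],"turn": [0,0,0]},
    {"gripper": 0,"offset": [-0.178,-0.074,0],"turn": [0,0,0]},
    {"gripper": 0,"offset": [-0.178,-0.074,0],"turn": [0,0,0]},
    {"gripper": 0,"offset": [-0.178,-0.074,0],"turn": [0,0,0]},
    {"gripper": 0,"offset": [-0.178,-0.074,0],"turn": [0,0,0]},
  ],
)

```text
t: 1.25
eef_pos: [483.8, 299.2, 286.4]
tool_rot: [0.0, 0.127, 0.992, 0.0]
force: [1.0, 0.6, -0.3]
gripper_width: -0.0
```

Call:
move_arm(
  moves=[
    {"gripper": 0,"offset": [0,0,0],"turn": [0,0,1]},
    {"gripper": 0,"offset": [0,0,0],"turn": [0,0,1]},
    {"gripper": 0,"offset": [0,0,0],"turn": [0,0,1]},
    {"gripper": 0,"offset": [0,0,0],"turn": [0,0,1]},
    {"gripper": 0,"offset": [0,0,0],"turn": [0,0,1]},
    {"gripper": 0,"offset": [0,0,0],"turn": [0,0,1]},
    {"gripper": 0,"offset": [0,0,0],"turn": [0,0,1]},
    {"gripper": 0,"offset": [0,0,0],"turn": [0,0,1]},
    {"gripper": 0,"offset": [0,0,0],"turn": [0,0,1]},
    {"gripper": 0,"offset": [0,0,0],"turn": [0,0,1]},
    {"gripper": 0,"offset": [0,0,0],"turn": [0,0,1]},
    {"gripper": 0,"offset": [0,0,0],"turn": [0,0,1]},
  ],
)

```text
t: 2.25
eef_pos: [482.5, 300.6, 286.1]
tool_rot: [-0.0, 0.607, 0.794, -0.0]
force: [0.7, -0.4, -0.2]
gripper_width: -0.1
```

Call:
move_arm(
  moves=[
    {"gripper": 0,"offset": [0,0,0],"turn": [0,0,1]},
    {"gripper": 0,"offset": [0,0,0],"turn": [0,0,1]},
    {"gripper": 0,"offset": [0,0,0],"turn": [0,0,1]},
    {"gripper": 0,"offset": [0,0,0],"turn": [0,0,1]},
    {"gripper": 0,"offset": [0,0,0],"turn": [0,0,1]},
    {"gripper": 0,"offset": [0,0,0],"turn": [0,0,0]},
  ],
)

```text
t: 2.75
eef_pos: [482.5, 300.6, 286.2]
tool_rot: [-0.0, 0.764, 0.645, -0.0]
force: [0.3, 0.3, 0.1]
gripper_width: -0.2
```

```bash
cat >> h.py <<'E'
from scipy.spatial.transform import Rotation as Ro
def goal(P):
    s=ctrl.get_state();q=s["tool_rot"];R=Ro.from_quat(np.r_[q[1:],q[0]]).as_matrix()
    print("t",s["t"],"pos",s["eef_pos"].round(1),"F",s["force"].round(2),"w",s["gripper_width"])
    print("R cols x,y,z",R.T.round(3).tolist(),"yaw y",np.degrees(np.arctan2(R[1,1],R[0,1])).round(2),"j",s["joints"].round(2))
    print("tool delta",(R.T@(np.array(P)-s["eef_pos"])).round(1))
    return R,s
E
python3 - <<'E'
from h import *
goal([667,162,285])
E
```

```text
t 2.75 pos [482.5 300.6 286.2] F [0.31 0.29 0.07] w -0.18163249559197775
R cols x,y,z [[0.167, 0.986, -0.0], [0.986, -0.167, -0.0], [-0.0, -0.0, -1.0]] yaw y -9.62 j [0.54 0.29 1.53 0.   1.32 0.7 ]
tool delta [-105.8  205.1    1.1]
```

Call:
move_arm(
  moves=[
    {"gripper": 0,"offset": [-0.088,0.171,0],"turn": [0,0,0]},
    {"gripper": 0,"offset": [-0.088,0.171,0],"turn": [0,0,0]},
    {"gripper": 0,"offset": [-0.088,0.171,0],"turn": [0,0,0]},
    {"gripper": 0,"offset": [-0.088,0.171,0],"turn": [0,0,0]},
    {"gripper": 0,"offset": [-0.088,0.171,0],"turn": [0,0,0]},
    {"gripper": 0,"offset": [-0.088,0.171,0],"turn": [0,0,0]},
    {"gripper": 0,"offset": [0,0,0],"turn": [0,0,0]},
    {"gripper": 0,"offset": [0,0,0],"turn": [0,0,0]},
  ],
)

```text
t: 3.42
eef_pos: [668.5, 161.0, 285.0]
tool_rot: [-0.0, 0.764, 0.645, -0.001]
force: [-1.1, 0.4, 0.1]
gripper_width: -0.2
```

```bash
python3 - <<'E'
from h import *
goal([667,162,177])
for n in("side","top","wrist"):
    cv2.imwrite(f"pics/{n}1.png",ctrl.get_image(n)["image"])
E
```

```text
t 3.4167 pos [668.5 161.  285. ] F [-1.14  0.41  0.14] w -0.1656459167996784
R cols x,y,z [[0.167, 0.986, -0.0], [0.986, -0.167, -0.002], [-0.002, -0.0, -1.0]] yaw y -9.6 j [0.22 0.49 1.22 0.   1.43 0.39]
tool delta [  0.8  -1.5 108. ]
```

View pics/wrist1.png

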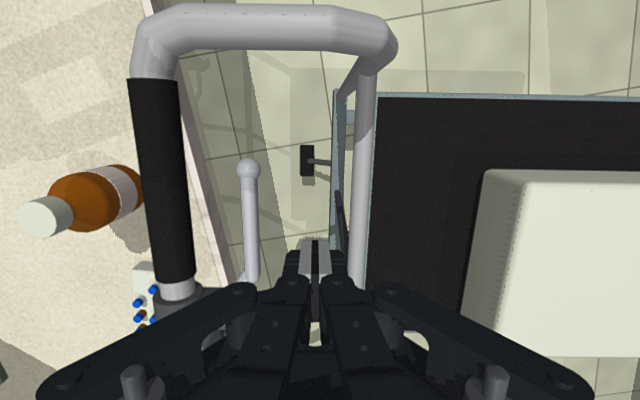

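View pics/side1.png

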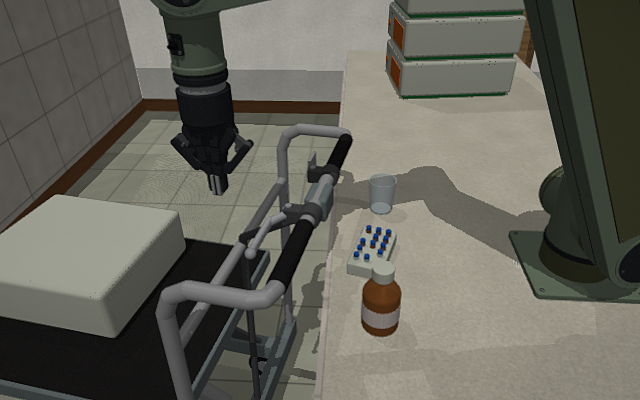

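```bash
python3 - <<'E'
from h import *
R,s=goal([667,162,177])
d=ctrl.get_image("wrist");M=d["tool_from_camera"]
Rw=R@M[:3,:3];C=s["eef_pos"]+R@M[:3,3]
d["R"]=Rw.T;d["t"]=-Rw.T@C
for n,u,v,z in(("ball",248.5,169,170),("faceEdgeTop",258.5,215,179),("faceEdgeTop2",260,265,179),("innerEdge",244,215,179)):print(n,plane(d,u,v,z).round(1))
im=d["image"][140:300,200:330];cv2.imwrite("pics/wz.png",cv2.resize(im,None,fx=4.5,fy=3.7))
E
```

```text
t 3.5667 pos [666.5 163.3 286.4] F [-0.36  0.11  0.7 ] w -0.22190558521933523
R cols x,y,z [[0.164, 0.986, 0.0], [0.986, -0.164, -0.001], [-0.001, 0.0, -1.0]] yaw y -9.44 j [0.22 0.49 1.22 0.   1.43 0.39]
tool delta [ -1.3   0.8 109.4]
ball [620.9 202.2 170. ]
faceEdgeTop [622.8 166.8 179. ]
faceEdgeTop2 [614.8 124.4 179. ]
innerEdge [611.6 168.6 179. ]
```

View pics/wz.png

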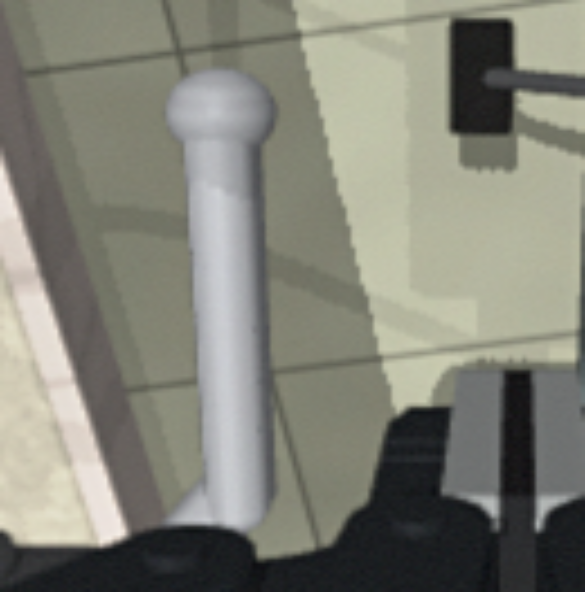

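Call:
move_arm(
  moves=[
    {"gripper": 0,"offset": [0.015,0,0.09],"turn": [0,0,0]},
    {"gripper": 0,"offset": [0.01,0,0.09],"turn": [0,0,0]},
    {"gripper": 0,"offset": [0,0,0.09],"turn": [0,0,0]},
    {"gripper": 0,"offset": [0,0,0.09],"turn": [0,0,0]},
    {"gripper": 0,"offset": [0,0,0.09],"turn": [0,0,0]},
    {"gripper": 0,"offset": [0,0,0.09],"turn": [0,0,0]},
    {"gripper": 0,"offset": [0,0,0],"turn": [0,0,0]},
    {"gripper": 0,"offset": [0,0,0],"turn": [0,0,0]},
  ],
)

```text
t: 4.28
eef_pos: [667.2, 168.3, 178.2]
tool_rot: [-0.0, 0.763, 0.647, -0.001]
force: [-0.0, 0.8, 0.2]
gripper_width: -0.3
```

```bash
python3 - <<'E'
from h import *
goal([623+14.3,170-2.5,177])
for n in("side","top","wrist"):
    cv2.imwrite(f"pics/{n}2.png",ctrl.get_image(n)["image"])
a=cv2.imread("pics/side2.png")[120:320,150:360];cv2.imwrite("pics/sz2.png",cv2.resize(a,None,fx=3,fy=3,interpolation=cv2.INTER_CUBIC))
E
```

```text
t 4.2833 pos [667.2 168.3 178.2] F [-0.03  0.75  0.17] w -0.27751053240708345
R cols x,y,z [[0.164, 0.986, -0.0], [0.986, -0.164, -0.002], [-0.002, -0.0, -1.0]] yaw y -9.44 j [0.23 0.55 1.39 0.   1.2  0.4 ]
tool delta [ -5.7 -29.3   1.2]
```

View pics/sz2.png

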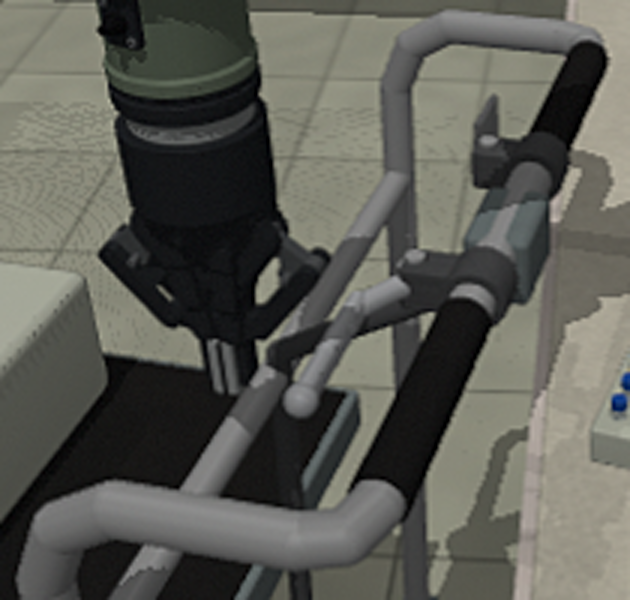

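View pics/wrist2.png

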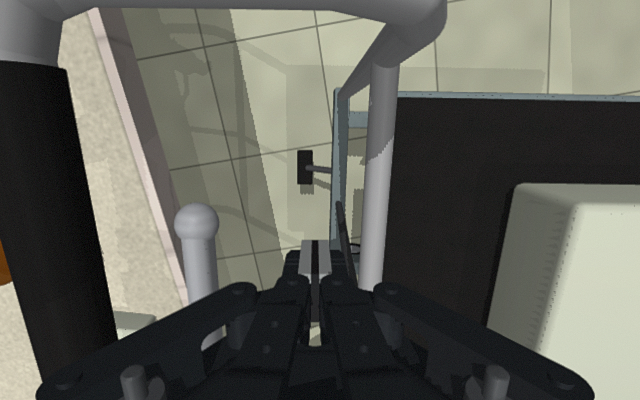

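Call:
move_arm(
  moves=[
    {"gripper": 0,"offset": [-0.015,-0.04,0],"turn": [0,0,0]},
    {"gripper": 0,"offset": [-0.01,-0.04,0],"turn": [0,0,0]},
    {"gripper": 0,"offset": [0,-0.02,0],"turn": [0,0,0]},
    {"gripper": 0,"offset": [0,-0.02,0],"turn": [0,0,0]},
    {"gripper": 0,"offset": [0,0,0],"turn": [0,0,0]},
    {"gripper": 0,"offset": [0,0,0],"turn": [0,0,0]},
  ],
)

```text
t: 4.93
eef_pos: [643.6, 166.6, 178.6]
tool_rot: [0.0, 0.763, 0.646, 0.0]
force: [1.0, -0.4, -0.5]
gripper_width: -0.3
```

Call:
move_arm(
  moves=[
    {"gripper": 0,"offset": [0,-0.01,0],"turn": [0,0,0]},
    {"gripper": 0,"offset": [0,-0.01,0],"turn": [0,0,0]},
    {"gripper": 0,"offset": [0,0,0],"turn": [0,0,0]},
  ],
)

```text
t: 5.18
eef_pos: [639.5, 167.2, 178.2]
tool_rot: [-0.0, 0.763, 0.646, -0.0]
force: [0.4, -0.2, 0.2]
gripper_width: -0.1
```

Call:
move_arm(
  moves=[
    {"gripper": 0,"offset": [0,-0.01,0],"turn": [0,0,0]},
    {"gripper": 0,"offset": [0,-0.005,0],"turn": [0,0,0]},
    {"gripper": 0,"offset": [0,0,0],"turn": [0,0,0]},
  ],
)

```text
t: 5.43
eef_pos: [636.6, 167.7, 178.3]
tool_rot: [-0.0, 0.763, 0.646, -0.0]
force: [0.7, 0.2, -0.4]
gripper_width: 0.0
```

Call:
move_arm(
  moves=[
    {"gripper": 0,"offset": [0,-0.01,0],"turn": [0,0,0]},
    {"gripper": 0,"offset": [0,-0.005,0],"turn": [0,0,0]},
    {"gripper": 0,"offset": [0,0,0],"turn": [0,0,0]},
  ],
)

```text
t: 5.68
eef_pos: [634.6, 168.2, 178.4]
tool_rot: [0.001, 0.763, 0.646, 0.001]
force: [3.6, -0.5, -1.9]
gripper_width: 0.3
```

Call:
move_arm(
  moves=[
    {"gripper": 0,"offset": [0.005,-0.0105,0],"turn": [0,0,-0.25]},
    {"gripper": 0,"offset": [0.005,-0.0105,0],"turn": [0,0,-0.25]},
    {"gripper": 0,"offset": [0.005,-0.0105,0],"turn": [0,0,-0.25]},
    {"gripper": 0,"offset": [0,0,0],"turn": [0,0,0]},
  ],
)

```text
t: 6.02
eef_pos: [628.2, 172.3, 178.4]
tool_rot: [0.0, 0.741, 0.671, 0.0]
force: [4.7, -0.2, -2.6]
gripper_width: -0.0
```

Call:
move_arm(
  moves=[
    {"gripper": 0,"offset": [0.005,-0.0105,0],"turn": [0,0,-0.25]},
    {"gripper": 0,"offset": [0.005,-0.0105,0],"turn": [0,0,-0.25]},
    {"gripper": 0,"offset": [0.005,-0.0105,0],"turn": [0,0,-0.25]},
    {"gripper": 0,"offset": [0,0,0],"turn": [0,0,0]},
    {"gripper": 0,"offset": [0,0,0],"turn": [0,0,0]},
  ],
)

```text
t: 6.43
eef_pos: [622.8, 175.6, 178.4]
tool_rot: [0.001, 0.719, 0.695, 0.001]
force: [6.0, 0.1, -3.1]
gripper_width: 0.4
```

```bash
python3 - <<'E'
from h import *
goal([623+14.3,170-2.5,177])
for n in("side","top"):
    cv2.imwrite(f"pics/{n}3.png",ctrl.get_image(n)["image"])
a=cv2.imread("pics/side3.png")[120:320,150:360];cv2.imwrite("pics/sz3.png",cv2.resize(a,None,fx=3,fy=3,interpolation=cv2.INTER_CUBIC))
E
```

```text
t 6.4333 pos [622.8 175.6 178.4] F [ 5.97  0.08 -3.1 ] w 0.41507494859720273
R cols x,y,z [[0.035, 0.999, 0.0], [0.999, -0.035, 0.002], [0.002, -0.0, -1.0]] yaw y -2.01 j [ 0.26  0.48  1.5  -0.    1.15  0.29]
tool delta [-7.5 14.7  1.4]
```

View pics/sz3.png

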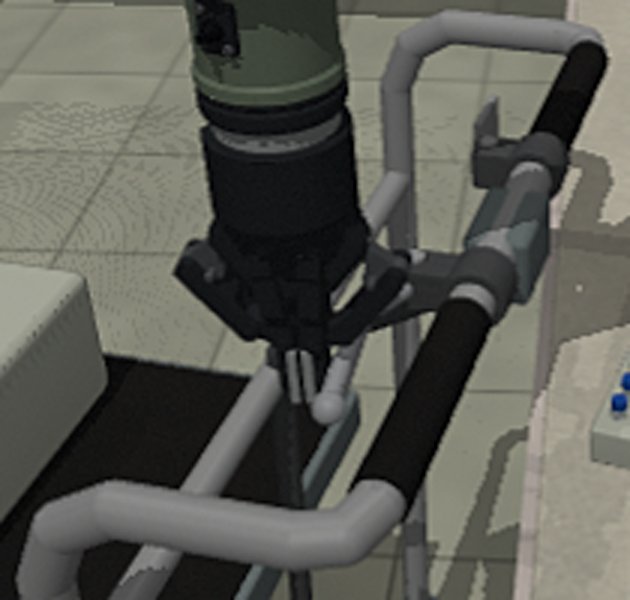

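Call:
move_arm(
  moves=[
    {"gripper": 0,"offset": [0.005,-0.0105,0],"turn": [0,0,-0.25]},
    {"gripper": 0,"offset": [0.005,-0.0105,0],"turn": [0,0,-0.25]},
    {"gripper": 0,"offset": [0,0,0],"turn": [0,0,0]},
    {"gripper": 0,"offset": [0,0,0],"turn": [0,0,0]},
  ],
)

```text
t: 6.87
eef_pos: [619.0, 177.5, 178.4]
tool_rot: [0.001, 0.704, 0.71, 0.001]
force: [6.3, -1.3, -3.7]
gripper_width: 0.3
```

Call:
move_arm(
  moves=[
    {"gripper": 0,"offset": [0.0025,-0.005,0],"turn": [0,0,-0.12]},
    {"gripper": 0,"offset": [0.0025,-0.005,0],"turn": [0,0,-0.12]},
    {"gripper": 0,"offset": [0,0,0],"turn": [0,0,0]},
    {"gripper": 0,"offset": [0,0,0],"turn": [0,0,0]},
  ],
)

```text
t: 7.2
eef_pos: [617.2, 178.4, 178.4]
tool_rot: [0.001, 0.697, 0.717, 0.001]
force: [8.6, -0.6, -4.4]
gripper_width: -0.1
```

Call:
move_arm(
  moves=[
    {"gripper": 0,"offset": [0.0025,-0.005,0],"turn": [0,0,-0.12]},
    {"gripper": 0,"offset": [0,0,0],"turn": [0,0,0]},
    {"gripper": 0,"offset": [0,0,0],"turn": [0,0,0]},
  ],
)

```text
t: 7.45
eef_pos: [616.3, 178.9, 178.4]
tool_rot: [0.001, 0.693, 0.721, 0.001]
force: [8.1, -0.9, -2.5]
gripper_width: 0.1
```

Call:
move_arm(
  moves=[
    {"gripper": 0,"offset": [0.002,-0.005,0],"turn": [0,0,-0.12]},
    {"gripper": 0,"offset": [0,0,0],"turn": [0,0,0]},
    {"gripper": 0,"offset": [0,0,0],"turn": [0,0,0]},
  ],
)

```text
t: 7.7
eef_pos: [615.4, 179.3, 178.4]
tool_rot: [0.001, 0.689, 0.725, 0.001]
force: [8.3, -0.9, -3.6]
gripper_width: -0.0
```

Call:
move_arm(
  moves=[
    {"gripper": 0,"offset": [0.002,-0.005,0],"turn": [0,0,-0.12]},
    {"gripper": 0,"offset": [0,0,0],"turn": [0,0,0]},
    {"gripper": 0,"offset": [0,0,0],"turn": [0,0,0]},
  ],
)

```text
t: 7.95
eef_pos: [614.6, 179.7, 178.4]
tool_rot: [0.002, 0.685, 0.728, 0.002]
force: [8.5, -0.8, -3.5]
gripper_width: -0.1
```

Call:
move_arm(
  moves=[
    {"gripper": 0,"offset": [0.002,-0.004,0],"turn": [0,0,0]},
    {"gripper": 0,"offset": [0,0,0],"turn": [0,0,0]},
    {"gripper": 0,"offset": [0,0,0],"turn": [0,0,0]},
  ],
)

```text
t: 8.2
eef_pos: [614.5, 179.7, 178.5]
tool_rot: [0.002, 0.685, 0.728, 0.002]
force: [10.8, -2.2, -4.5]
gripper_width: 0.1
```

Call:
move_arm(
  moves=[
    {"gripper": 0,"offset": [0,-0.004,0],"turn": [0,0,0]},
    {"gripper": 0,"offset": [0,0,0],"turn": [0,0,0]},
    {"gripper": 0,"offset": [0,0,0],"turn": [0,0,0]},
  ],
)

```text
t: 8.45
eef_pos: [614.4, 179.7, 178.5]
tool_rot: [0.003, 0.685, 0.728, 0.003]
force: [11.9, -1.8, -5.5]
gripper_width: -0.1
```

Call:
move_arm(
  moves=[
    {"gripper": 0,"offset": [0,-0.004,0],"turn": [0,0,0]},
    {"gripper": 0,"offset": [0,0,0],"turn": [0,0,0]},
    {"gripper": 0,"offset": [0,0,0],"turn": [0,0,0]},
  ],
)

```text
t: 8.7
eef_pos: [614.3, 179.8, 178.6]
tool_rot: [0.003, 0.685, 0.728, 0.003]
force: [14.0, -1.1, -6.8]
gripper_width: -0.3
```

Call:
move_arm(
  moves=[
    {"gripper": 0,"offset": [0,-0.005,0],"turn": [0,0,0]},
    {"gripper": 0,"offset": [0,-0.005,0],"turn": [0,0,0]},
    {"gripper": 0,"offset": [0,0,0],"turn": [0,0,0]},
    {"gripper": 0,"offset": [0,0,0],"turn": [0,0,0]},
    {"gripper": 0,"offset": [0,0,0],"turn": [0,0,0]},
  ],
)

```text
t: 9.12
eef_pos: [614.0, 179.8, 178.7]
tool_rot: [0.005, 0.685, 0.728, 0.005]
force: [18.1, -0.7, -8.2]
gripper_width: -0.0
```

```bash
python3 - <<'E'
from h import *
goal([614,180,178])
T=ctrl.get_image("top");S=ctrl.get_image("side");W=ctrl.get_image("wrist")
goal([614,180,178])
cv2.imwrite("pics/top4.png",T["image"]);cv2.imwrite("pics/wrist4.png",W["image"])
cv2.imwrite("pics/sz4.png",cv2.resize(S["image"][120:320,150:360],None,fx=3,fy=3,interpolation=cv2.INTER_CUBIC))
E
```

```text
t 9.1167 pos [614.  179.8 178.7] F [18.05 -0.66 -8.22] w -0.014554725109103488
R cols x,y,z [[-0.061, 0.998, -0.0], [0.998, 0.061, 0.014], [0.014, 0.001, -1.0]] yaw y 3.49 j [ 0.27  0.47  1.53 -0.    1.13  0.21]
tool delta [ 0.2 -0.   0.7]
t 9.2667 pos [614.  179.8 178.7] F [19.38 -0.04 -8.89] w 0.09658593388104707
R cols x,y,z [[-0.061, 0.998, -0.0], [0.998, 0.061, 0.014], [0.014, 0.001, -1.0]] yaw y 3.49 j [ 0.27  0.47  1.53 -0.    1.13  0.21]
tool delta [ 0.2 -0.   0.7]
```

View pics/sz4.png

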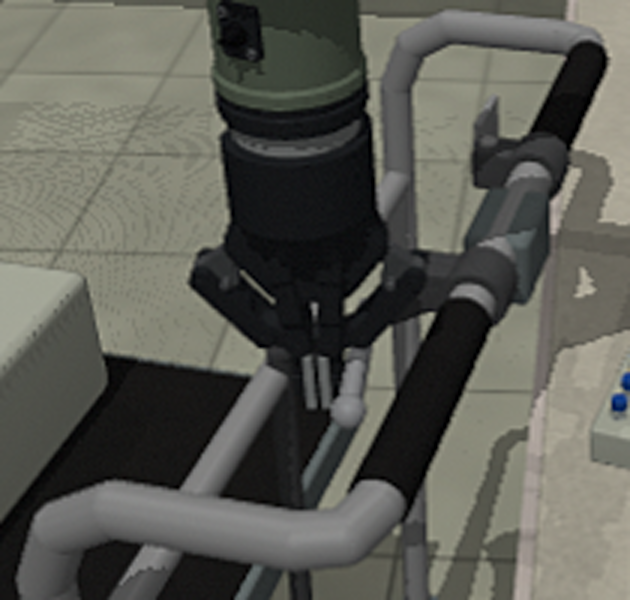

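View pics/wrist4.png

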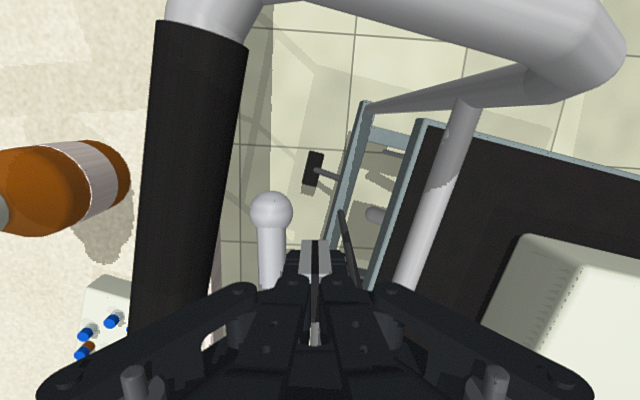

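View pics/top4.png

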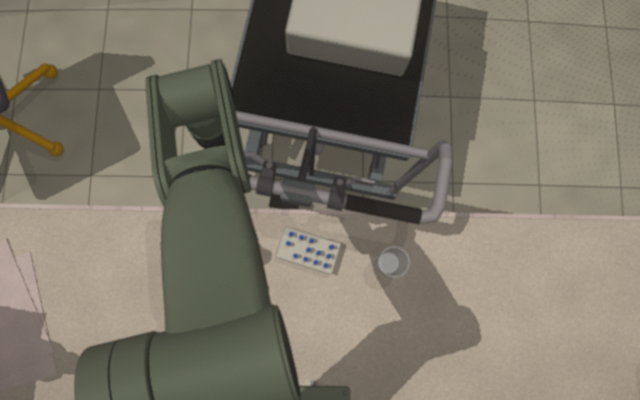

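```bash
python3 - <<'E'
from h import *
R,s=goal([614,180,178])
d=ctrl.get_image("wrist");M=d["tool_from_camera"]
Rw=R@M[:3,:3];C=s["eef_pos"]+R@M[:3,3]
d["R"]=Rw.T;d["t"]=-Rw.T@C
b=plane(d,271.5,212,170);p=np.array([574.4,82]);
u=np.array([.178,.984]);n=np.array([.984,-.178])
print(b.round(1),"wrist ang",np.arctan2(*( (b[:2]-p)@np.c_[n,u])))
S=ctrl.get_image("side")
b2=plane(S,150+349/3,120+409/3,170);print(b2.round(1),np.arctan2(*((b2[:2]-p)@np.c_[n,u])))
b0=np.array([621,200.8]);print("start",np.arctan2(*((b0-p)@np.c_[n,u])))
E
```

```text
t 9.2667 pos [614.  179.8 178.7] F [19.38 -0.04 -8.89] w 0.09658593388104707
R cols x,y,z [[-0.061, 0.998, -0.0], [0.998, 0.061, 0.014], [0.014, 0.001, -1.0]] yaw y 3.49 j [ 0.27  0.47  1.53 -0.    1.13  0.21]
tool delta [ 0.2 -0.   0.7]
[593.9 209.  170. ] wrist ang -0.026611670337270226
[593.7 206.6 170. ] -0.02498403167909329
start 0.19485360140418415
```

```bash
python3 - <<'E'
from h import *
goal([614,180,178]);print(ctrl.hand_in());goal([614,180,178])
E
```

```text
t 9.3667 pos [614.  179.8 178.7] F [17.5  -1.69 -8.74] w -0.13325071962211163
R cols x,y,z [[-0.061, 0.998, -0.0], [0.998, 0.061, 0.014], [0.014, 0.001, -1.0]] yaw y 3.48 j [ 0.27  0.47  1.53 -0.    1.13  0.21]
tool delta [ 0.2 -0.   0.7]
the job is handed in; nothing more can be done
None
the job is handed in; nothing more can be done
```

The brake lever is pressed in against its stop and the arm is still holding it there; I handed the job in at 9.4 s. I pressed on the lever's outer face with the back of one shut finger, following the lever's swing so the finger would not rub along the blade.

**At the stop:** The last 3.2 mm of commanded motion moved the tool only about 0.5 mm, while the push rose from 10.8 N to about 18 N. That is well under the 50 N limit.

**Lever angle:** The lever turned 0.22 rad, measured from the ball end in both the wrist view (0.221) and the side view (0.220). This matches the stated stop angle.

**Left alone:** The last pictures show the release lever out, the rack and beaker standing where they were, and the gripper clear of the push bar. The bottle shows only in the wrist view, upright; I did not re-measure its position.

**Minor disagreements:**
- My sighting of the bar's centre line put the lever about 4 mm farther out than the 72 mm given, so I relied on the contact force to find the face.
- There is also a downward force of about 8 N on the tool, which I take to be friction on the blade.

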